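# Load the rinse cartridge and hold the bayonet collar home

### The arm

A 6-joint arm with a two-finger parallel gripper is mounted at the origin on the work surface. World frame = base frame: x ahead of the robot, y to its left, z up, the work surface at z = 0. Lengths are in m, angles in rad, forces in N, time in s.
With the tool pointing down it reaches from about 0.3 to 0.75 m from the base axis. Payload 8.5 kg.
Tool frame: the origin (TCP) lies at the centre of the arm's flange, where the gripper is bolted on; the fingertips stand arm.tip_extent ahead of it and the grasp point (between the pads) lies 155 mm ahead of it (arm.tip_extent is the distance from the TCP to the fingertips, in m); z points along the fingers, y is the line along which they close (so a half turn about z gives the same grasp; the last joint's range is limited). The gripper opens to 85 mm and grips with 20 to 120 N. Pads are 22 mm wide; open, the fingers measure 114 mm over their backs; the gripper's body (76 mm by 85 mm) begins 54 mm behind the grasp point. The pads swing forward as they close: fully open they stand 13 mm farther back than shut.
Start: joints at [0.889, 0.381, 1.297, -0, 1.464, -0.215], TCP at [0.248, 0.491, 0.405] pointing down, gripper open.
Joint ranges: [-3.11, 3.11], [-0.89, 2.33], [0.22, 2.48], [-1.42, 4.56], [0.17, 2.85], [-2.88, 2.88]. Speed limits (rad/s): [2.39, 2.39, 3.14, 3.14, 3.14, 3.14].

### API

Orientations are given as a unit quaternion [x, y, z, w].
In Python, from station import arm gives the robot as it stands. The module is installed in compiled form; this text tells all that it offers.
- The arm moves only by the shell command python3 -m jog 'ROWS' [FORCE]. ROWS is JSON, a list of rows, each an object of numbers: "dx", "dy", "dz": the shift along the tool's x, y, z in m; "rx", "ry", "rz": the turn, a rotation vector about the tool's x, y, z in degrees; "fingers": the gripper's target within -1 to 1 (shut at 1, half-way at 0, fully open at -1). In form: [{"dx": .., "dy": .., "dz": .., "rx": .., "ry": .., "rz": .., "fingers": ..}, ...]. A call has exactly 10 rows; each row shifts and turns the commanded pose from where the row before left it, along the tool's axes as they then stand; what a row does not reach is not made up. A row lasts 1/10 s, in which the tool goes at most 50 mm and 8.59 degrees, less where a joint would pass 70% of its speed; a pose out of reach is approached as far as the arm can. A call is refused whole if a number of a shift passes 0.05 or a number of a turn 8.59, either way. A call with a gripper value outside its range is refused whole. The fingers move at their own pace and stop on an object; FORCE is the grip in N (left out, the last holds). Time passes only in rows, so rows that do not move let the fingers close, or fill a call up. It gives the time, the measured TCP pose, the force, the opening and the grip force at its end, in the units of the state.
- arm.state(): the state, without advancing time (a new reading comes with each control period).
- arm.capture(name): name is "side" or "top"; returns a dict with "frame" (480x640x3 uint8, blue, green, red), "vertical_fov" (degrees; the focal length in pixels is half the picture's height over the tangent of half this angle, whatever the lens; pixels are square), "cx", "cy" (the principal point, pixels), "rvec" (rotation vector, rad) and "tvec" (3), from world to camera coordinates, as OpenCV has them. Camera axes: x right, y down, z forward; pixel columns grow to the right and rows downward; lengths in m; the calibration is good to about 2 mm. A picture is of the moment at which its call begins. There is no depth.
- arm.job_done(): hands the job in; it is judged then, once.
The state is a dict: "time": time; "joint_positions": joint angles; "joint_velocities": joint speeds; "joint_efforts": joint torques, N m; "tcp_pos": TCP position; "tcp_rot": TCP orientation; "force": force on the tool from outside, world axes, zero at the start; "torque": the same for the moment, N m; "gripper_width": opening from 0.0 (shut) to 1.0 (fully open); "grasp_force": force on a finger pad.
Only numpy, scipy, OpenCV 4.12 (cv2) and the standard library are available. Lean on these libraries where they do the work, as an engineer would, in place of code of your own. Each camera call takes 0.05 s, during which the arm holds its last target. There are 200 camera calls.

### The job

Rinse the coffee machine: first take the one tall cartridge out of the pocket tray and stand it in the bore of the rinse inlet, while the inlet's knurled collar is still up. Then grip the collar, turn it until its hidden keyways drop over the pins, and push it fully home against its spring. Finish while still gripping the collar and holding it pushed home, and leave the short cartridges, the jug and the cup where they are.

Things in the scene. Friction and masses are not known exactly. Their poses are not given: they have to be found in the camera images.
- inlet: Rinse inlet, fixed to the counter: black block 120 (its x) x 100 (its y) x 30 mm high with an upright steel spigot, 42 mm outside diameter, on its centre. Origin: centre of the block's underside, at counter height, on the spigot's axis; z up.
- bore (a point): Centre of the open mouth of the spigot's bore, 72 mm above the counter on its axis. The bore is 25 mm in diameter and 26 mm deep (floor 46 mm above the counter), open upward through the collar. z up.
- shoulder (a point): Centre of the top of the steel shoulder (66 mm across, 34 mm above the counter) round the spigot's foot: the collar's end stop. A black spring sleeve round the spigot stands 5 mm above it; the collar meets it after a free drop of 3 mm and must press it down the other 5 mm (3 N rising to 6 N). Let go, the collar springs back up 5 mm.
- collar: Knurled aluminium ring, 61 mm outside diameter, 32 mm high, about 150 g, loose round the spigot with 1.3 mm radial play, middle open (44 mm). Origin: centre of its underside; z up its axis. At the start it stands on three hidden pins of the spigot, underside 42 mm above the counter, and cannot go down; home is 8 mm lower, on the shoulder (underside 34 mm).
- collar_top (a point): Centre of the collar's top face, 32 mm above its underside. Inside are three keyways 120 degrees apart; neither they nor the pins can be seen, and no pose tells their angle. They meet the pins 0.35 to 1.1 rad clockwise (seen from above) from the start, or 1.0 to 1.75 rad the other way, with 0.1 rad of play each side. Fingers outside it may reach 25 mm below its top.
- tray: Grey pocket tray, fixed, 75 (its x) x 165 (its y) x 25 mm high, with three round pockets 23 mm across and 18 mm deep in a row along its y at -50, 0 and +50 mm. Origin: centre of the underside; z up.
- cartridge: The tall cartridge: plain white round plastic, 20 mm diameter, 56 mm tall, about 20 g, foot slightly chamfered, standing upright in one of the tray's three pockets (any one), 38 mm of it above the tray. Origin: centre of its underside; z up along its axis. Standing in the bore its underside is 46 mm and its top 102 mm above the counter, on the spigot's axis.
- short_a: A short cartridge, white, 20 mm diameter, 34 mm tall, in another pocket; leave it there. Origin: centre of its underside.
- short_b: The other short cartridge, same as the first, in the remaining pocket; leave it there. Origin: centre of its underside.
- jug: Steel milk jug with a handle, about 76 mm across, 100 mm high, on the counter; leave it alone. Origin: centre of its underside.
- cup: White ceramic cup, 76 mm across, 90 mm high, on the counter; leave it alone. Origin: centre of its underside.
Things that resemble listed ones, but are neither listed nor needed, are in the scene too. Leave any green or turquoise look-alike of the cartridge alone.

How it is judged:
By the outcome, as a careful person would: the job done as asked, in the order asked, and still so for the second after the job is handed in, while the arm keeps its last pose, push and grip.
It also fails if it takes over 45 s, if anything falls off the work surface, if the arm or the gripper's body presses on something with over 40 N, if the wrist force passes 120 N, or if a joint passes its speed limit or range.

## Working session

There is one attempt and no reset: what is moved stays moved. The work goes in short steps, Python scripts to look and compute and a shell command to move; the robot and the scene stay as the last step left them, time stands still between calls to the robot, and variables do not carry over. Pictures are saved under pics/ and viewed, at most 10 in all, crops included, and the job is handed in when it is done.

```bash
mkdir -p pics; cat > h.py <<'E'
import numpy as np, cv2
from station import arm
def cap(n):
    c=arm.capture(n); c['R']=cv2.Rodrigues(np.array(c['rvec'],float))[0]; c['t']=np.array(c['tvec'],float).ravel()
    c['f']=240/np.tan(np.radians(c['vertical_fov'])/2); return c
def ray(c,u,v):
    d=np.array([(u-c['cx'])/c['f'],(v-c['cy'])/c['f'],1.]); return -c['R'].T@c['t'], c['R'].T@d
def onz(c,u,v,z):
    o,d=ray(c,u,v); return o+d*(z-o[2])/d[2]
def proj(c,p):
    q=c['R']@np.array(p,float)+c['t']; return np.array([c['cx'],c['cy']])+c['f']*q[:2]/q[2]
E
python3 - <<'E'
from h import *
for n in('side','top'):
    c=cap(n); cv2.imwrite(f'pics/{n}0.png',c['frame']); print(n,c['f'],c['cx'],c['cy'],-c['R'].T@c['t'],c['R'][2])
s=arm.state();print(s,arm.tip_extent)
E
```

```text
side 499.24775607790554 320.08514273904143 236.40691617320843 [0.4097778  0.64957511 0.68059754] [ 0.22107465 -0.63131511 -0.74334866]
top 608.4153472693133 331.6549258873756 241.61404666488804 [0.47269692 0.11907335 1.35438041] [ 0.07808701 -0.00689753 -0.99692269]
{'time': 0.1, 'joint_positions': array([ 8.88723070e-01,  3.81124305e-01,  1.29815309e+00, -1.21607352e-05,
        1.46360782e+00, -2.15308409e-01]), 'joint_velocities': array([ 0.00140789, -0.00168585, -0.0016783 , -0.00109777,  0.00147495,
        0.00165068]), 'joint_efforts': array([ 3.98642616e-03, -4.49222517e+01, -2.31657332e+01, -1.74257120e-04,
        3.67814806e-03, -3.39805274e-05]), 'tcp_pos': array([0.24747984, 0.4911289 , 0.40418645]), 'tcp_rot': array([ 2.31268881e-01,  9.72889658e-01, -5.84931402e-04, -2.74901063e-04]), 'force': array([0.70777832, 0.34645709, 0.61573934]), 'torque': array([0.00627644, 0.00810246, 0.0142812 ]), 'grasp_force': 0.0, 'gripper_width': 0.9988733517085344} 0.1734
```

View pics/side0.png

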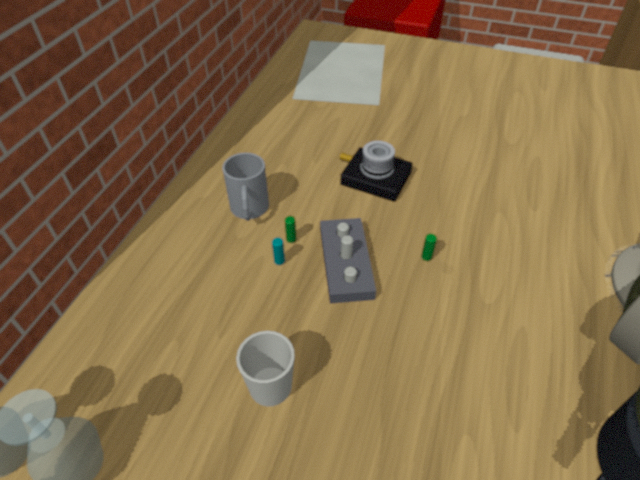

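View pics/top0.png

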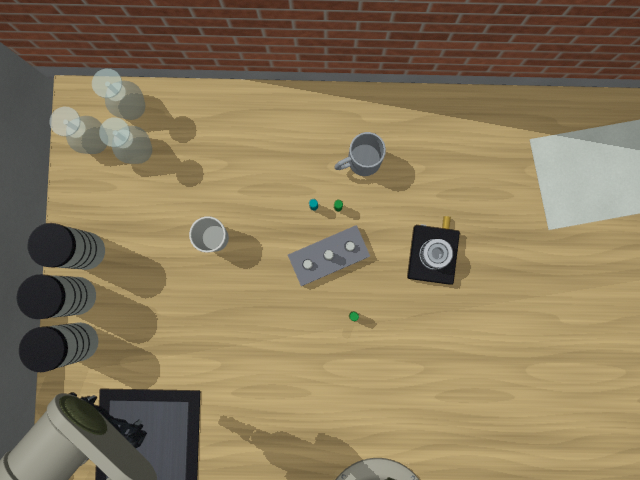

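Side view: three white cartridges in the tray at (343,229), (347,247) and (351,274). The middle one is visibly taller. In the top view they are at (350,246), (329,254) and (308,264). Green and turquoise look-alikes stand outside the tray. The inlet and collar are at side (378,155) and top (436,253). I'll confirm with a crop and measure.

```bash
python3 - <<'E'
from h import *
S=cap('side');T=cap('top')
cr=cv2.resize(S['frame'][130:310,310:430],None,fx=3.3,fy=3.3,interpolation=cv2.INTER_CUBIC)
tr=cv2.resize(T['frame'][215:295,280:470],None,fx=4,fy=4,interpolation=cv2.INTER_CUBIC)
W=np.zeros((600,800,3),np.uint8); W[:min(594,cr.shape[0]),:cr.shape[1]]=cr[:594]; cv2.imwrite('pics/crop1.png',W[:,:400]); cv2.imwrite('pics/crop2.png',tr)
def blobs(c,box,th,mina=15):
    x0,y0,x1,y1=box; g=c['frame'][y0:y1,x0:x1].min(2)
    n,l,st,ce=cv2.connectedComponentsWithStats((g>th).astype(np.uint8))
    return [(ce[i]+[x0,y0],st[i]) for i in range(1,n) if st[i][4]>mina]
for b in blobs(T,(285,225,372,290),135): print('T',b[0].round(1),b[1],onz(T,*b[0],.063).round(4),onz(T,*b[0],.041).round(4))
for b in blobs(S,(320,215,378,300),135): print('S',b[0].round(1),b[1])
g=T['frame'][215:295,400:470]; m=(g.max(2)<45).astype(np.uint8)
cs=max(cv2.findContours(m,cv2.RETR_EXTERNAL,cv2.CHAIN_APPROX_NONE)[0],key=cv2.contourArea)
r=cv2.minAreaRect(cs+np.array([400,215])); print('inlet',r,onz(T,*r[0],.03), [onz(T,*p,.03)[:2].round(4) for p in cv2.boxPoints(r)])
t=T['frame'][220:292,280:378].astype(int); m=((t.max(2)-t.min(2)<35)&(t.max(2)<190)&(t.max(2)>60)).astype(np.uint8)
cs=max(cv2.findContours(m,cv2.RETR_EXTERNAL,cv2.CHAIN_APPROX_NONE)[0],key=cv2.contourArea)
r=cv2.minAreaRect(cs+np.array([280,220])); print('tray',r,onz(T,*r[0],.025), [onz(T,*p,.025)[:2].round(4) for p in cv2.boxPoints(r)])
print('collar',onz(T,436,253,.074))
E
```

```text
T [349.8 245.6] [61 17  9  8 57] [0.5662 0.0713 0.063 ] [0.5678 0.0705 0.041 ]
T [328.2 254. ] [39 25  9  9 65] [0.5473 0.117  0.063 ] [0.5486 0.1169 0.041 ]
T [307.1 263.5] [18 35  9  8 58] [0.5262 0.1613 0.063 ] [0.5271 0.162  0.041 ]
S [342.4 226.7] [18  8 10  9 72]
S [346.5 239.9] [22 21 10  9 79]
S [349.8 271.6] [25 52 11 10 87]
inlet ((433.361572265625, 254.60772705078125), (45.76881790161133, 53.955108642578125), 7.125016689300537) [ 0.55246408 -0.11262659  0.03      ] [array([ 0.4992, -0.0562]), array([ 0.6166, -0.0697]), array([ 0.6061, -0.1694]), array([ 0.4888, -0.1552])]
tray ((328.4397888183594, 255.2525634765625), (34.63410186767578, 75.96656036376953), 66.54096984863281) [0.54675916 0.11632483 0.025     ] [array([0.5466, 0.2076]), array([0.6162, 0.0563]), array([0.5469, 0.025 ]), array([0.4779, 0.1758])]
collar [ 0.55332413 -0.11048335  0.074     ]
```

View pics/crop1.png

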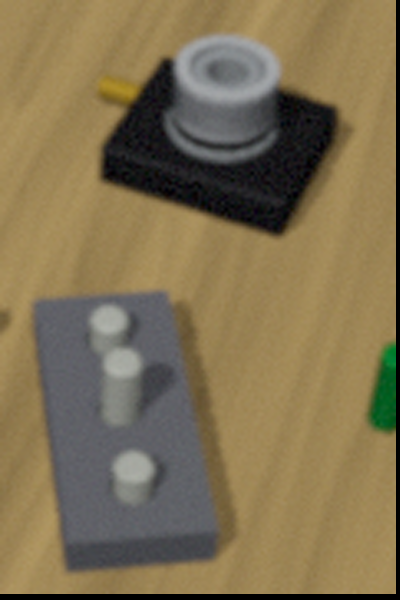

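View pics/crop2.png

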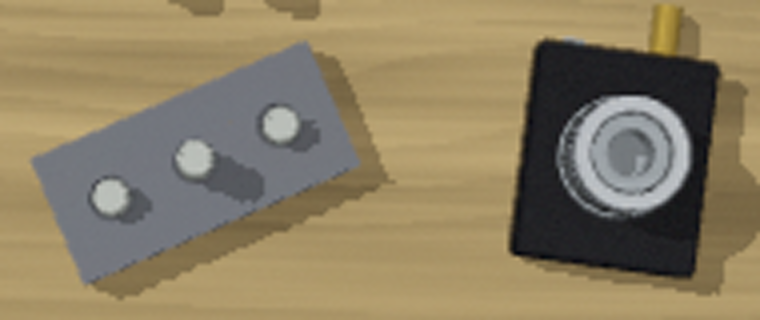

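The crops show the middle cartridge is clearly the tall white one. The short ones are at the row's ends, and the green look-alike is outside the tray. Next I'll triangulate the target points.

```bash
cat >> h.py <<'E'
def tri(A,a,B,b):
    o1,d1=ray(A,*a);o2,d2=ray(B,*b); d1=d1/np.linalg.norm(d1);d2=d2/np.linalg.norm(d2)
    s=np.linalg.lstsq(np.c_[d1,-d2],o2-o1,rcond=None)[0]; p,q=o1+s[0]*d1,o2+s[1]*d2
    return (p+q)/2, np.linalg.norm(p-q)
from scipy.spatial.transform import Rotation as Ro
def totool(p,grasp=.155):
    s=arm.state(); R=Ro.from_quat(s['tcp_rot']); return R.inv().apply(np.array(p)-s['tcp_pos'])-[0,0,grasp]
E
python3 - <<'E'
from h import *
S=cap('side');T=cap('top')
def ell(c,box,th,zt):
    x0,y0,x1,y1=box; m=(c['frame'][y0:y1,x0:x1].min(2)>th).astype(np.uint8)
    k=max(cv2.findContours(m,cv2.RETR_EXTERNAL,cv2.CHAIN_APPROX_NONE)[0],key=cv2.contourArea)
    e=cv2.fitEllipse(k+np.array([x0,y0])); print(th,e,onz(c,*e[0],zt).round(4)); return e[0]
for th in(150,170): a=ell(T,(410,230,462,280),th,.074)
for th in(150,165): b=ell(S,(355,135,405,185),th,.074)
print(tri(T,a,S,b)); print(tri(T,(328.2,254),S,(346.5,239.9)))
for p in([.547,.117,.063],[.553,-.113,.074]): print(proj(S,p),proj(T,p))
print(totool([.547,.117,.054]))
# inner bore centre (dark)
for c,box in((T,(428,243,448,263)),(S,(368,142,390,160))):
    x0,y0,x1,y1=box; print(c['frame'][y0:y1,x0:x1,1])
E
```

```text
150 ((437.5932922363281, 252.7037811279297), (27.093957901000977, 27.534664154052734), 132.22982788085938) [ 0.554  -0.1138  0.074 ]
170 ((437.5309143066406, 252.61859130859375), (26.795156478881836, 27.11279296875), 120.76568603515625) [ 0.5542 -0.1137  0.074 ]
150 ((378.468505859375, 150.13197326660156), (18.06529998779297, 29.070005416870117), 92.85865020751953) [ 0.5568 -0.1144  0.074 ]Traceback (most recent call last):
  File "<stdin>", line 8, in <module>
  File "<stdin>", line 5, in ell
ValueError: max() iterable argument is empty
```

```bash
python3 - <<'E'
from h import *
S=cap('side');T=cap('top')
print(tri(T,(437.6,252.7),S,(378.5,150.2))); print(tri(T,(328.2,254),S,(346.5,239.9)))
print(onz(S,346.5,239.9,.063))
print(totool([.547,.117,.054]), arm.state()['time'])
E
```

```text
(array([ 0.55523798, -0.11354851,  0.07462394]), np.float64(0.0025330734240479346))
(array([0.54858331, 0.11720474, 0.06200154]), np.float64(0.0024992760839176666))
[0.54959746 0.11824364 0.063     ]
[-0.43583422 -0.19926647  0.19564925] 0.4
```

```bash
python3 -m jog '[{"dx":-0.044,"dy":-0.02,"fingers":-0.2},{"dx":-0.044,"dy":-0.02},{"dx":-0.044,"dy":-0.02},{"dx":-0.044,"dy":-0.02},{"dx":-0.044,"dy":-0.02},{"dx":-0.044,"dy":-0.02},{"dx":-0.044,"dy":-0.02},{"dx":-0.044,"dy":-0.02},{"dx":-0.044,"dy":-0.02},{"dx":-0.04,"dy":-0.019}]' 30
python3 -m jog '[{"rz":8,"dz":0.02},{"rz":8,"dz":0.02},{"rz":8,"dz":0.02},{"rz":8,"dz":0.02},{"rz":7.4,"dz":0.02},{},{},{},{},{}]'
python3 -c "
from h import *
s=arm.state(); print(totool([.548,.117,.054]),s['time'],s['joint_positions'],s['tcp_pos'],Ro.from_quat(s['tcp_rot']).as_matrix().round(3))"
```

```text
[-0.43672724 -0.19881646  0.19564911] 0.4 [ 8.88694906e-01  3.80697559e-01  1.29753693e+00 -7.10801259e-06
  1.46357671e+00 -2.15323477e-01] [0.24750833 0.49114064 0.40462374] [[-0.893  0.45  -0.   ]
 [ 0.45   0.893 -0.   ]
 [ 0.    -0.    -1.   ]]invalid input
invalid input
```

```bash
python3 -m jog '[{"dx":-0.044,"dy":-0.02,"dz":0,"rx":0,"ry":0,"rz":0,"fingers":-0.2},{"dx":-0.044,"dy":-0.02,"dz":0,"rx":0,"ry":0,"rz":0,"fingers":-0.2},{"dx":-0.044,"dy":-0.02,"dz":0,"rx":0,"ry":0,"rz":0,"fingers":-0.2},{"dx":-0.044,"dy":-0.02,"dz":0,"rx":0,"ry":0,"rz":0,"fingers":-0.2},{"dx":-0.044,"dy":-0.02,"dz":0,"rx":0,"ry":0,"rz":0,"fingers":-0.2},{"dx":-0.044,"dy":-0.02,"dz":0,"rx":0,"ry":0,"rz":0,"fingers":-0.2},{"dx":-0.044,"dy":-0.02,"dz":0,"rx":0,"ry":0,"rz":0,"fingers":-0.2},{"dx":-0.044,"dy":-0.02,"dz":0,"rx":0,"ry":0,"rz":0,"fingers":-0.2},{"dx":-0.044,"dy":-0.02,"dz":0,"rx":0,"ry":0,"rz":0,"fingers":-0.2},{"dx":-0.04,"dy":-0.019,"dz":0,"rx":0,"ry":0,"rz":0,"fingers":-0.2}]' 30
python3 -m jog '[{"dx":0,"dy":0,"dz":0.02,"rx":0,"ry":0,"rz":8,"fingers":-0.2},{"dx":0,"dy":0,"dz":0.02,"rx":0,"ry":0,"rz":8,"fingers":-0.2},{"dx":0,"dy":0,"dz":0.02,"rx":0,"ry":0,"rz":8,"fingers":-0.2},{"dx":0,"dy":0,"dz":0.02,"rx":0,"ry":0,"rz":8,"fingers":-0.2},{"dx":0,"dy":0,"dz":0.02,"rx":0,"ry":0,"rz":7.4,"fingers":-0.2},{"dx":0,"dy":0,"dz":0,"rx":0,"ry":0,"rz":0,"fingers":-0.2},{"dx":0,"dy":0,"dz":0,"rx":0,"ry":0,"rz":0,"fingers":-0.2},{"dx":0,"dy":0,"dz":0,"rx":0,"ry":0,"rz":0,"fingers":-0.2},{"dx":0,"dy":0,"dz":0,"rx":0,"ry":0,"rz":0,"fingers":-0.2},{"dx":0,"dy":0,"dz":0,"rx":0,"ry":0,"rz":0,"fingers":-0.2}]'
python3 -c "
from h import *
s=arm.state(); print(totool([.548,.117,.054]),s['time'],s['joint_positions'],s['tcp_pos'],Ro.from_quat(s['tcp_rot']).as_matrix().round(3))"
```

```text
time: 1.4
tcp_pos: [0.5484, 0.1152, 0.4048]
tcp_rot: [0.232, 0.973, 0.0, 0.0]
force: [0.4, 0.5, -0.1]
gripper_width: 0.598
grasp_force: 0.0
time: 2.4
tcp_pos: [0.5473, 0.1172, 0.3055]
tcp_rot: [0.545, 0.838, 0.0, 0.001]
force: [-0.1, -0.7, 1.1]
gripper_width: 0.597
grasp_force: 0.0
[-0.00034948  0.0002159   0.09645207] 2.4 [-5.03441887e-04  4.87377832e-01  1.42686385e+00  2.44410962e-05
  1.22603233e+00 -4.17730819e-01] [0.54732942 0.1172264  0.30545141] [[-0.405  0.914  0.001]
 [ 0.914  0.405  0.   ]
 [-0.001  0.001 -1.   ]]
```

```bash
python3 -m jog '[{"dx":0,"dy":0,"dz":0.016,"rx":0,"ry":0,"rz":0,"fingers":-0.2},{"dx":0,"dy":0,"dz":0.016,"rx":0,"ry":0,"rz":0,"fingers":-0.2},{"dx":0,"dy":0,"dz":0.016,"rx":0,"ry":0,"rz":0,"fingers":-0.2},{"dx":0,"dy":0,"dz":0.016,"rx":0,"ry":0,"rz":0,"fingers":-0.2},{"dx":0,"dy":0,"dz":0.016,"rx":0,"ry":0,"rz":0,"fingers":-0.2},{"dx":0,"dy":0,"dz":0.01,"rx":0,"ry":0,"rz":0,"fingers":-0.2},{"dx":0,"dy":0,"dz":0.006,"rx":0,"ry":0,"rz":0,"fingers":-0.2},{"dx":0,"dy":0,"dz":0,"rx":0,"ry":0,"rz":0,"fingers":-0.2},{"dx":0,"dy":0,"dz":0,"rx":0,"ry":0,"rz":0,"fingers":1},{"dx":0,"dy":0,"dz":0,"rx":0,"ry":0,"rz":0,"fingers":1}]' 30
python3 -m jog '[{"dx":0,"dy":0,"dz":0,"rx":0,"ry":0,"rz":0,"fingers":1},{"dx":0,"dy":0,"dz":0,"rx":0,"ry":0,"rz":0,"fingers":1},{"dx":0,"dy":0,"dz":0,"rx":0,"ry":0,"rz":0,"fingers":1},{"dx":0,"dy":0,"dz":0,"rx":0,"ry":0,"rz":0,"fingers":1},{"dx":0,"dy":0,"dz":0,"rx":0,"ry":0,"rz":0,"fingers":1},{"dx":0,"dy":0,"dz":0,"rx":0,"ry":0,"rz":0,"fingers":1},{"dx":0,"dy":0,"dz":-0.01,"rx":0,"ry":0,"rz":0,"fingers":1},{"dx":0,"dy":0,"dz":-0.03,"rx":0,"ry":0,"rz":0,"fingers":1},{"dx":0,"dy":0,"dz":-0.04,"rx":0,"ry":0,"rz":0,"fingers":1},{"dx":0,"dy":0,"dz":-0.04,"rx":0,"ry":0,"rz":0,"fingers":1}]' 30
```

```text
time: 3.4
tcp_pos: [0.5475, 0.1172, 0.2094]
tcp_rot: [0.546, 0.838, 0.0, 0.001]
force: [-0.1, -0.6, 0.2]
gripper_width: 0.268
grasp_force: 0.0
time: 4.4
tcp_pos: [0.547, 0.1172, 0.3304]
tcp_rot: [0.546, 0.838, -0.0, -0.0]
force: [-0.1, 0.1, -0.4]
gripper_width: 0.218
grasp_force: 29.6
```

```bash
python3 -m jog '[{"dx":-0.0357,"dy":-0.0144,"dz":0,"rx":0,"ry":0,"rz":0,"fingers":1},{"dx":-0.0357,"dy":-0.0144,"dz":0,"rx":0,"ry":0,"rz":0,"fingers":1},{"dx":-0.0357,"dy":-0.0144,"dz":0,"rx":0,"ry":0,"rz":0,"fingers":1},{"dx":-0.0357,"dy":-0.0144,"dz":0,"rx":0,"ry":0,"rz":0,"fingers":1},{"dx":-0.0357,"dy":-0.0144,"dz":0,"rx":0,"ry":0,"rz":0,"fingers":1},{"dx":-0.0357,"dy":-0.0144,"dz":0,"rx":0,"ry":0,"rz":0,"fingers":1},{"dx":0,"dy":0,"dz":0.02,"rx":0,"ry":0,"rz":0,"fingers":1},{"dx":0,"dy":0,"dz":0.02,"rx":0,"ry":0,"rz":0,"fingers":1},{"dx":0,"dy":0,"dz":0,"rx":0,"ry":0,"rz":0,"fingers":1},{"dx":0,"dy":0,"dz":0,"rx":0,"ry":0,"rz":0,"fingers":1}]'
python3 - <<'E'
from h import *
S=cap('side');T=cap('top')
s=arm.state();print(s['tcp_pos'],s['time'])
a=S['frame'][90:200,330:430];W=cv2.resize(a,None,fx=5,fy=5,interpolation=cv2.INTER_CUBIC);cv2.imwrite('pics/c3.png',W)
p=s['tcp_pos']; print(proj(S,[p[0],p[1],p[2]-.2024]),proj(S,[.555,-.1137,.074]))
E
```

```text
time: 5.4
tcp_pos: [0.555, -0.1135, 0.2895]
tcp_rot: [0.546, 0.838, 0.0, 0.0]
force: [0.1, -0.5, 0.4]
gripper_width: 0.22
grasp_force: 29.6
[ 0.55512475 -0.11340961  0.29002247] 5.5
[379.76735884 144.92083797] [379.2650439  150.52033001]
```

View pics/c3.png

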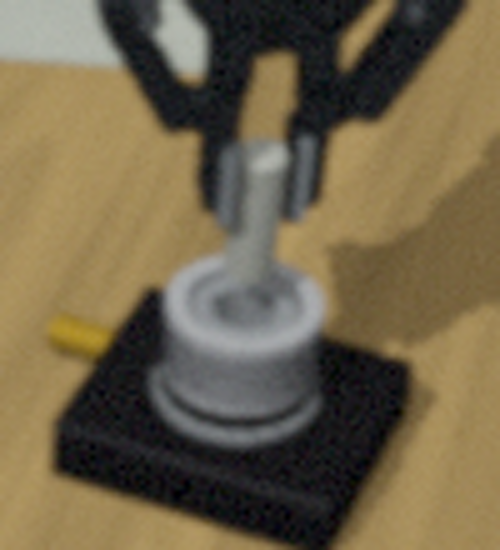

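The side crop shows the cartridge held over the collar, its top at crop (266,150) and foot at about (249,280). I'll check whether it is tilted and laterally aligned.

```bash
python3 - <<'E'
from h import *
S=cap('side');s=arm.state();p=s['tcp_pos']
for h in(.2024,.1464): print((proj(S,[p[0],p[1],p[2]-h])-[330,90])*5)
g=S['frame'].min(2)
for v in range(118,150,2):
    r=g[v,368:396]; print(v,r)
E
```

```text
[248.87256835 274.75903939]
[261.9685681  151.49635066]
118 [ 81  62  41  31  23  27  43  52  64  78  90 110 116 116 119 122 123 118
  96  66  39  69  95  96  85  51  42  53]
120 [ 75  62  34  33  25  39  66  91  97  87 100 107 124 137 144 158 161 158
 136  96  59  67  92  94  77  49  39  67]
122 [ 80  53  34  20  27  45  76  92  96  88  92 119 148 168 176 170 162 150
 125  85  57  77  95  90  69  47  51  81]
124 [ 72  46  34  17  29  60  77  94  90  82  90 114 137 147 144 137 130 113
  91  56  53  74  93  81  56  36  55  82]
126 [ 79  57  39  25  36  58  83  96  90  78  82 100 123 128 128 123 115 106
  85  57  59  85  93  81  57  47  61  87]
128 [ 82  62  39  32  44  66  90  94  80  77  90 112 123 130 126 123 114  97
  75  48  67  90  96  76  51  47  73  88]
130 [ 82  66  52  42  47  69  94  93  84  81  93 119 131 127 127 120 110  91
  63  50  77  96  96  80  57  62  86  87]
132 [ 82  70  74  64  70  92  94  99  81  87 110 127 131 128 125 114 103  84
  60  58  78 102 106  99  98  91  91  87]
134 [ 82  82  73  82  91  94  96  92  81  86 104 124 129 124 121 113 107  91
  80  78  79  9
[... 159 characters left out ...]
 78  74  77  79  96 116 123 129 131 131 131 124 114 105  98  98
  95  99  94  97  90  90  89  89  89  79]
140 [ 86  78  89  97 103 113 121 131 129 131 131 132 127 122 115 105  96  96
 102  97  97  91  89  92  93  86  84  77]
142 [126 142 155 162 161 155 141 134 132 133 133 126 126 119 111 106 106 116
 112 109  98  96  88  91  87  92  88  85]
144 [165 162 156 148 142 135 133 131 136 137 130 128 120 115 104 106 108 108
 119 120 123 121 114 108  98  96  89  83]
146 [145 130 123 125 129 135 142 135 138 132 120 113 111 107 102 102  98  95
  98 102 117 137 149 158 147 121  95  81]
148 [128 125 134 137 133 130 120 114 112 112 110 105  92  89  88  91 100 102
 103 103 116 134 155 165 169 152 128  95]
```

Alignment agrees with the prediction to about 1 mm, and the bore clearance is 2.5 mm. I'll lower the cartridge and check force.

```bash
python3 -m jog '[{"dx":0,"dy":0,"dz":0.006,"rx":0,"ry":0,"rz":0,"fingers":1},{"dx":0,"dy":0,"dz":0.006,"rx":0,"ry":0,"rz":0,"fingers":1},{"dx":0,"dy":0,"dz":0.003,"rx":0,"ry":0,"rz":0,"fingers":1},{"dx":0,"dy":0,"dz":0.003,"rx":0,"ry":0,"rz":0,"fingers":1},{"dx":0,"dy":0,"dz":0.002,"rx":0,"ry":0,"rz":0,"fingers":1},{"dx":0,"dy":0,"dz":0,"rx":0,"ry":0,"rz":0,"fingers":1},{"dx":0,"dy":0,"dz":0,"rx":0,"ry":0,"rz":0,"fingers":1},{"dx":0,"dy":0,"dz":0,"rx":0,"ry":0,"rz":0,"fingers":1},{"dx":0,"dy":0,"dz":0,"rx":0,"ry":0,"rz":0,"fingers":1},{"dx":0,"dy":0,"dz":0,"rx":0,"ry":0,"rz":0,"fingers":1}]'
```

```text
time: 6.55
tcp_pos: [0.5549, -0.1136, 0.2688]
tcp_rot: [0.546, 0.838, 0.0, 0.0]
force: [-0.1, 0.2, -0.2]
gripper_width: 0.217
grasp_force: 29.6
```

```bash
python3 -m jog '[{"dx":0,"dy":0,"dz":0.003,"rx":0,"ry":0,"rz":0,"fingers":1},{"dx":0,"dy":0,"dz":0.003,"rx":0,"ry":0,"rz":0,"fingers":1},{"dx":0,"dy":0,"dz":0.003,"rx":0,"ry":0,"rz":0,"fingers":1},{"dx":0,"dy":0,"dz":0.003,"rx":0,"ry":0,"rz":0,"fingers":1},{"dx":0,"dy":0,"dz":0.003,"rx":0,"ry":0,"rz":0,"fingers":1},{"dx":0,"dy":0,"dz":0.002,"rx":0,"ry":0,"rz":0,"fingers":1},{"dx":0,"dy":0,"dz":0.0015,"rx":0,"ry":0,"rz":0,"fingers":1},{"dx":0,"dy":0,"dz":0,"rx":0,"ry":0,"rz":0,"fingers":1},{"dx":0,"dy":0,"dz":0,"rx":0,"ry":0,"rz":0,"fingers":1},{"dx":0,"dy":0,"dz":0,"rx":0,"ry":0,"rz":0,"fingers":1}]'
```

```text
time: 7.55
tcp_pos: [0.5549, -0.1136, 0.2504]
tcp_rot: [0.546, 0.838, 0.0, 0.0]
force: [0.2, 0.2, -1.1]
gripper_width: 0.219
grasp_force: 29.6
```

```bash
python3 -m jog '[{"dx":0,"dy":0,"dz":0,"rx":0,"ry":0,"rz":0,"fingers":0.2},{"dx":0,"dy":0,"dz":0,"rx":0,"ry":0,"rz":0,"fingers":0},{"dx":0,"dy":0,"dz":0,"rx":0,"ry":0,"rz":0,"fingers":-0.5},{"dx":0,"dy":0,"dz":0,"rx":0,"ry":0,"rz":0,"fingers":-1},{"dx":0,"dy":0,"dz":0,"rx":0,"ry":0,"rz":0,"fingers":-1},{"dx":0,"dy":0,"dz":0,"rx":0,"ry":0,"rz":0,"fingers":-1},{"dx":0,"dy":0,"dz":0,"rx":0,"ry":0,"rz":0,"fingers":-1},{"dx":0,"dy":0,"dz":0,"rx":0,"ry":0,"rz":0,"fingers":-1},{"dx":0,"dy":0,"dz":0,"rx":0,"ry":0,"rz":0,"fingers":-1},{"dx":0,"dy":0,"dz":0,"rx":0,"ry":0,"rz":0,"fingers":-1}]'
python3 - <<'E'
from h import *
S=cap('side')
cv2.imwrite('pics/c4.png',cv2.resize(S['frame'][90:200,330:430],None,fx=5,fy=5,interpolation=cv2.INTER_CUBIC))
for z in (.046,.102): print((proj(S,[.555,-.1137,z])-[330,90])*5)
E
```

```text
time: 8.55
tcp_pos: [0.5549, -0.1136, 0.2502]
tcp_rot: [0.546, 0.838, 0.0, 0.0]
force: [-0.0, -0.3, -0.0]
gripper_width: 0.998
grasp_force: 0.0
[240.31389939 359.09999482]
[252.60160033 243.61208978]
```

View pics/c4.png

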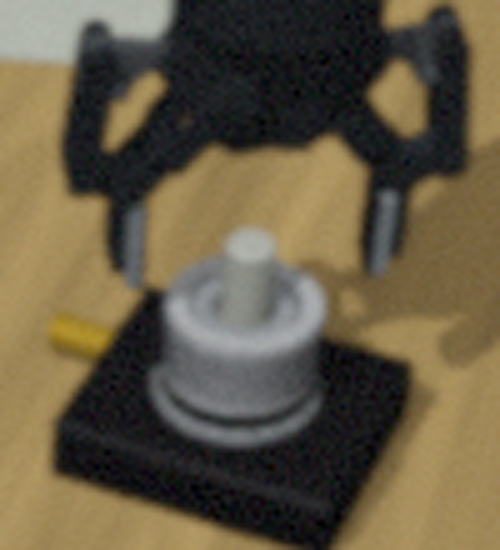

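The cartridge stands in the bore with its top at (252,244), as predicted. The collar is still up and centred between the fingers. Next I'll descend and grip.

```bash
python3 -m jog '[{"dx":0,"dy":0,"dz":0.008,"rx":0,"ry":0,"rz":0,"fingers":-1},{"dx":0,"dy":0,"dz":0.008,"rx":0,"ry":0,"rz":0,"fingers":-1},{"dx":0,"dy":0,"dz":0.008,"rx":0,"ry":0,"rz":0,"fingers":-1},{"dx":0,"dy":0,"dz":0.0045,"rx":0,"ry":0,"rz":0,"fingers":-1},{"dx":0,"dy":0,"dz":0,"rx":0,"ry":0,"rz":0,"fingers":-1},{"dx":0,"dy":0,"dz":0,"rx":0,"ry":0,"rz":0,"fingers":1},{"dx":0,"dy":0,"dz":0,"rx":0,"ry":0,"rz":0,"fingers":1},{"dx":0,"dy":0,"dz":0,"rx":0,"ry":0,"rz":0,"fingers":1},{"dx":0,"dy":0,"dz":0,"rx":0,"ry":0,"rz":0,"fingers":1},{"dx":0,"dy":0,"dz":0,"rx":0,"ry":0,"rz":0,"fingers":1}]' 40
python3 -c "
from h import *
s=arm.state();print(s['torque'],s['joint_positions'])"
```

```text
time: 9.6
tcp_pos: [0.5549, -0.1137, 0.2223]
tcp_rot: [0.546, 0.838, -0.0, 0.0]
force: [-2.1, -0.2, 5.5]
gripper_width: 0.692
grasp_force: 42.3
[-0.15665329  0.45855864 -0.00590153] [-4.11093690e-01  6.01320963e-01  1.50110668e+00 -3.49168813e-04
  1.03854083e+00 -8.27275258e-01]
```

```bash
python3 -m jog '[{"dx":0,"dy":0,"dz":0.0005,"rx":0,"ry":0,"rz":0,"fingers":1},{"dx":0,"dy":0,"dz":0,"rx":0,"ry":0,"rz":2,"fingers":1},{"dx":0,"dy":0,"dz":0,"rx":0,"ry":0,"rz":2,"fingers":1},{"dx":0,"dy":0,"dz":0,"rx":0,"ry":0,"rz":2,"fingers":1},{"dx":0,"dy":0,"dz":0,"rx":0,"ry":0,"rz":2,"fingers":1},{"dx":0,"dy":0,"dz":0,"rx":0,"ry":0,"rz":2,"fingers":1},{"dx":0,"dy":0,"dz":0,"rx":0,"ry":0,"rz":2,"fingers":1},{"dx":0,"dy":0,"dz":0,"rx":0,"ry":0,"rz":2,"fingers":1},{"dx":0,"dy":0,"dz":0,"rx":0,"ry":0,"rz":0,"fingers":1},{"dx":0,"dy":0,"dz":0,"rx":0,"ry":0,"rz":0,"fingers":1}]' 40
python3 -c "
from h import *
s=arm.state();print(s['torque'],s['force'],s['tcp_pos'])"
```

```text
time: 10.6
tcp_pos: [0.5553, -0.1137, 0.2222]
tcp_rot: [0.644, 0.765, 0.001, 0.001]
force: [0.1, -0.6, 7.0]
gripper_width: 0.692
grasp_force: 42.4
[ 0.0334868   0.07136858 -0.0951458 ] [ 0.11081771 -0.60437165  7.02561481] [ 0.55529346 -0.11369108  0.22219247]
```

```bash
python3 -m jog '[{"dx":0,"dy":0,"dz":0.0005,"rx":0,"ry":0,"rz":0,"fingers":1},{"dx":0,"dy":0,"dz":0,"rx":0,"ry":0,"rz":2,"fingers":1},{"dx":0,"dy":0,"dz":0,"rx":0,"ry":0,"rz":2,"fingers":1},{"dx":0,"dy":0,"dz":0,"rx":0,"ry":0,"rz":2,"fingers":1},{"dx":0,"dy":0,"dz":0,"rx":0,"ry":0,"rz":2,"fingers":1},{"dx":0,"dy":0,"dz":0,"rx":0,"ry":0,"rz":0,"fingers":1},{"dx":0,"dy":0,"dz":0,"rx":0,"ry":0,"rz":0,"fingers":1},{"dx":0,"dy":0,"dz":0,"rx":0,"ry":0,"rz":0,"fingers":1},{"dx":0,"dy":0,"dz":0,"rx":0,"ry":0,"rz":0,"fingers":1},{"dx":0,"dy":0,"dz":0,"rx":0,"ry":0,"rz":0,"fingers":1}]' 40
python3 -c "
from h import *
s=arm.state();print(s['torque'],s['force'],s['tcp_pos'])"
```

```text
time: 11.6
tcp_pos: [0.5554, -0.1138, 0.2221]
tcp_rot: [0.696, 0.718, 0.001, 0.002]
force: [-0.7, -0.2, 10.2]
gripper_width: 0.69
grasp_force: 42.7
[ 0.00738429  0.09285284 -0.12430019] [-0.74997917 -0.1555576  10.18926055] [ 0.55543137 -0.1138013   0.22213402]
```

```bash
python3 -m jog '[{"dx":0,"dy":0,"dz":0,"rx":0,"ry":0,"rz":2,"fingers":1},{"dx":0,"dy":0,"dz":0,"rx":0,"ry":0,"rz":2,"fingers":1},{"dx":0,"dy":0,"dz":0,"rx":0,"ry":0,"rz":2,"fingers":1},{"dx":0,"dy":0,"dz":0,"rx":0,"ry":0,"rz":2,"fingers":1},{"dx":0,"dy":0,"dz":0,"rx":0,"ry":0,"rz":0,"fingers":1},{"dx":0,"dy":0,"dz":0,"rx":0,"ry":0,"rz":0,"fingers":1},{"dx":0,"dy":0,"dz":0,"rx":0,"ry":0,"rz":0,"fingers":1},{"dx":0,"dy":0,"dz":0,"rx":0,"ry":0,"rz":0,"fingers":1},{"dx":0,"dy":0,"dz":0,"rx":0,"ry":0,"rz":0,"fingers":1},{"dx":0,"dy":0,"dz":0,"rx":0,"ry":0,"rz":0,"fingers":1}]' 40
python3 -c "
from h import *
s=arm.state();print(s['torque'],s['force'],s['tcp_pos'])"
```

```text
time: 12.6
tcp_pos: [0.5554, -0.1139, 0.2222]
tcp_rot: [0.744, 0.668, 0.001, 0.002]
force: [-0.6, -1.1, 9.9]
gripper_width: 0.693
grasp_force: 42.7
[-0.01059145  0.12571755 -0.08211101] [-0.64924354 -1.05709504  9.91755063] [ 0.55543506 -0.11385022  0.22215452]
```

Turned 30° so far with no drop.

```bash
python3 -m jog '[{"dx":0,"dy":0,"dz":0,"rx":0,"ry":0,"rz":2,"fingers":1},{"dx":0,"dy":0,"dz":0,"rx":0,"ry":0,"rz":2,"fingers":1},{"dx":0,"dy":0,"dz":0,"rx":0,"ry":0,"rz":2,"fingers":1},{"dx":0,"dy":0,"dz":0,"rx":0,"ry":0,"rz":2,"fingers":1},{"dx":0,"dy":0,"dz":0,"rx":0,"ry":0,"rz":0,"fingers":1},{"dx":0,"dy":0,"dz":0,"rx":0,"ry":0,"rz":0,"fingers":1},{"dx":0,"dy":0,"dz":0,"rx":0,"ry":0,"rz":0,"fingers":1},{"dx":0,"dy":0,"dz":0,"rx":0,"ry":0,"rz":0,"fingers":1},{"dx":0,"dy":0,"dz":0,"rx":0,"ry":0,"rz":0,"fingers":1},{"dx":0,"dy":0,"dz":0,"rx":0,"ry":0,"rz":0,"fingers":1}]' 40
python3 -c "
from h import *
s=arm.state();print(s['torque'],s['force'],s['tcp_pos'])"
```

```text
time: 13.6
tcp_pos: [0.5553, -0.1139, 0.2219]
tcp_rot: [0.789, 0.615, 0.001, 0.001]
force: [-1.1, -1.6, 9.0]
gripper_width: 0.692
grasp_force: 42.6
[-0.17123411  0.2554877  -0.10933781] [-1.14729933 -1.55874798  8.98518861] [ 0.555261   -0.11392767  0.22189473]
```

```bash
python3 -m jog '[{"dx":0,"dy":0,"dz":0,"rx":0,"ry":0,"rz":2,"fingers":1},{"dx":0,"dy":0,"dz":0,"rx":0,"ry":0,"rz":2,"fingers":1},{"dx":0,"dy":0,"dz":0,"rx":0,"ry":0,"rz":2,"fingers":1},{"dx":0,"dy":0,"dz":0,"rx":0,"ry":0,"rz":2,"fingers":1},{"dx":0,"dy":0,"dz":0,"rx":0,"ry":0,"rz":0,"fingers":1},{"dx":0,"dy":0,"dz":0,"rx":0,"ry":0,"rz":0,"fingers":1},{"dx":0,"dy":0,"dz":0,"rx":0,"ry":0,"rz":0,"fingers":1},{"dx":0,"dy":0,"dz":0,"rx":0,"ry":0,"rz":0,"fingers":1},{"dx":0,"dy":0,"dz":0,"rx":0,"ry":0,"rz":0,"fingers":1},{"dx":0,"dy":0,"dz":0,"rx":0,"ry":0,"rz":0,"fingers":1}]' 40
python3 -c "
from h import *
s=arm.state();print(s['torque'],s['force'],s['tcp_pos'])"
```

```text
time: 14.6
tcp_pos: [0.5551, -0.1136, 0.2208]
tcp_rot: [0.83, 0.558, 0.0, 0.0]
force: [4.9, 2.0, -1.7]
gripper_width: 0.688
grasp_force: 43.2
[ 0.20400052 -0.78173718  0.04880877] [ 4.93688718  2.03750199 -1.70607035] [ 0.55511999 -0.11361788  0.22078406]
```

It dropped: z fell and the force went from +9 to −1.7 N. Now I'll push it down.

```bash
python3 -m jog '[{"dx":0,"dy":0,"dz":0.001,"rx":0,"ry":0,"rz":1,"fingers":1},{"dx":0,"dy":0,"dz":0.001,"rx":0,"ry":0,"rz":1,"fingers":1},{"dx":0,"dy":0,"dz":0.001,"rx":0,"ry":0,"rz":0,"fingers":1},{"dx":0,"dy":0,"dz":0.001,"rx":0,"ry":0,"rz":0,"fingers":1},{"dx":0,"dy":0,"dz":0,"rx":0,"ry":0,"rz":0,"fingers":1},{"dx":0,"dy":0,"dz":0,"rx":0,"ry":0,"rz":0,"fingers":1},{"dx":0,"dy":0,"dz":0,"rx":0,"ry":0,"rz":0,"fingers":1},{"dx":0,"dy":0,"dz":0,"rx":0,"ry":0,"rz":0,"fingers":1},{"dx":0,"dy":0,"dz":0,"rx":0,"ry":0,"rz":0,"fingers":1},{"dx":0,"dy":0,"dz":0,"rx":0,"ry":0,"rz":0,"fingers":1}]' 40
python3 -c "
from h import *
s=arm.state();print(s['torque'],s['force'],s['tcp_pos'])"
```

```text
time: 15.6
tcp_pos: [0.5551, -0.1137, 0.217]
tcp_rot: [0.839, 0.544, 0.0, 0.0]
force: [5.9, 0.8, 5.0]
gripper_width: 0.693
grasp_force: 43.9
[ 0.02415018 -0.92770789 -0.00919115] [5.91989177 0.75078569 5.04553292] [ 0.55510393 -0.11371078  0.21699496]
```

```bash
python3 -m jog '[{"dx":0,"dy":0,"dz":0.001,"rx":0,"ry":0,"rz":0,"fingers":1},{"dx":0,"dy":0,"dz":0.001,"rx":0,"ry":0,"rz":0,"fingers":1},{"dx":0,"dy":0,"dz":0.001,"rx":0,"ry":0,"rz":0,"fingers":1},{"dx":0,"dy":0,"dz":0.0005,"rx":0,"ry":0,"rz":0,"fingers":1},{"dx":0,"dy":0,"dz":0.0005,"rx":0,"ry":0,"rz":0,"fingers":1},{"dx":0,"dy":0,"dz":0,"rx":0,"ry":0,"rz":0,"fingers":1},{"dx":0,"dy":0,"dz":0,"rx":0,"ry":0,"rz":0,"fingers":1},{"dx":0,"dy":0,"dz":0,"rx":0,"ry":0,"rz":0,"fingers":1},{"dx":0,"dy":0,"dz":0,"rx":0,"ry":0,"rz":0,"fingers":1},{"dx":0,"dy":0,"dz":0,"rx":0,"ry":0,"rz":0,"fingers":1}]' 60
python3 -c "
from h import *
s=arm.state();print(s['torque'],s['force'],s['tcp_pos'])"
```

```text
time: 16.6
tcp_pos: [0.5549, -0.1136, 0.2146]
tcp_rot: [0.839, 0.544, 0.001, 0.001]
force: [0.1, 2.3, 21.4]
gripper_width: 0.685
grasp_force: 65.9
[ 0.28307078  0.01150639 -0.11680464] [ 0.14683673  2.258836   21.43918296] [ 0.55494512 -0.11363048  0.21464575]
```

```bash
python3 -m jog '[{"dx":0,"dy":0,"dz":0.0005,"rx":0,"ry":0,"rz":0,"fingers":1},{"dx":0,"dy":0,"dz":0,"rx":0,"ry":0,"rz":-1,"fingers":1},{"dx":0,"dy":0,"dz":0,"rx":0,"ry":0,"rz":0,"fingers":1},{"dx":0,"dy":0,"dz":0,"rx":0,"ry":0,"rz":0,"fingers":1},{"dx":0,"dy":0,"dz":0,"rx":0,"ry":0,"rz":0,"fingers":1},{"dx":0,"dy":0,"dz":0,"rx":0,"ry":0,"rz":0,"fingers":1},{"dx":0,"dy":0,"dz":0,"rx":0,"ry":0,"rz":0,"fingers":1},{"dx":0,"dy":0,"dz":0,"rx":0,"ry":0,"rz":0,"fingers":1},{"dx":0,"dy":0,"dz":0,"rx":0,"ry":0,"rz":0,"fingers":1},{"dx":0,"dy":0,"dz":0,"rx":0,"ry":0,"rz":0,"fingers":1}]' 60
python3 - <<'E'
from h import *
S=cap('side');T=cap('top')
s=arm.state();print(s['torque'],s['force'],s['tcp_pos'])
cv2.imwrite('pics/c5.png',cv2.resize(S['frame'][90:200,330:430],None,fx=5,fy=5,interpolation=cv2.INTER_CUBIC))
E
```

```text
time: 17.6
tcp_pos: [0.555, -0.1137, 0.2146]
tcp_rot: [0.835, 0.551, 0.001, 0.001]
force: [-1.8, 1.6, 24.8]
gripper_width: 0.684
grasp_force: 66.4
[ 0.31260096  0.31990487 -0.21664483] [-1.12031645  2.04094194 25.9958846 ] [ 0.55498404 -0.11368076  0.21463759]
```

View pics/c5.png

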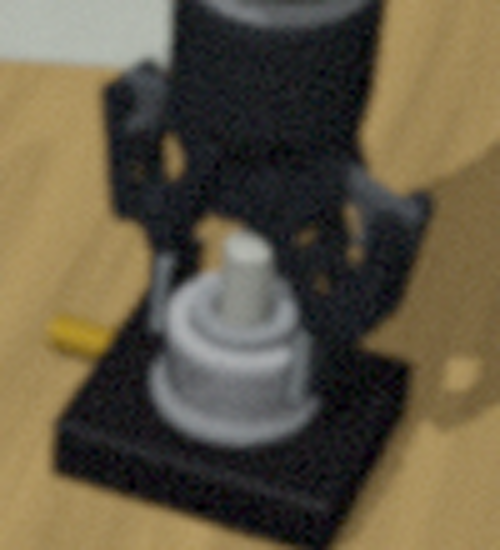

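The picture shows the collar seated on the shoulder, with the dark gap at about crop (235,405) gone. The cartridge stands upright in the bore, top at (250,245). The collar is against a hard stop: pushing 0.5 mm further only raised the force. Handing in.

```bash
python3 -c "
from station import arm
print(arm.job_done())"
```

```text
the job is handed in; nothing more can be done
None
```

I stood the tall cartridge in the bore, turned the collar about 47° clockwise onto its keyways, and handed the job in at about 18 s with the collar still gripped and held fully home at about 25 N.

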